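# Find the full tin of paper clips by feel and hold it up over the dish

## Robot

A 7-joint arm with a two-finger parallel gripper is mounted at the origin on the work surface; the furniture and walls round the work are solid. World frame = base frame: x ahead of the robot, y to its left, z up, the work surface at z = 0. Lengths are in m, angles in rad, forces in N, time in s.
With the tool pointing down it reaches from about 0.35 to 0.9 m from the base axis. Payload 8.1 kg.
Tool frame: the origin (TCP) lies at the very end of the fingers, on their centre line; the grasp point (between the pads) lies 19 mm behind it; z points along the fingers, x is the direction in which the jaws open and shut, and the axes are right-handed (so a half turn about z gives the same grasp; the last joint's range is limited). The gripper opens to 92 mm and grips with 3 to 60 N. Pads are 19 mm wide; open, the fingers measure 130 mm over their backs; the gripper's body (75 mm by 190 mm) begins 47 mm behind the grasp point.
Start: joints at [-1.407, 0.434, 0.025, 1.573, -0.012, 1.134, -0.075], TCP at [0.165, 0.603, 0.227] pointing down, gripper open.
Joint ranges: [-2.62, 2.62], [-0.44, 2.09], [-1.27, 1.32], [0.08, 2.57], [-1.32, 4.46], [0.12, 2], [-2.74, 2.74]. Speed limits (rad/s): [2.22, 2.22, 3.01, 3.01, 3.14, 3.14, 3.14].

## Interface

Orientations are given as a unit quaternion [w, x, y, z].
In Python, from rig import r, vision, order gives the robot as it stands.
- The arm moves only by the tool drive_tool, never from a script. Its argument "deltas" is a list of rows, each a list of 7 numbers: the shift along the tool's x, y, z in mm, then the turn, a rotation vector about the tool's x, y, z in degrees, then the finger opening in mm, from 0 to 91.8. A call has exactly 10 rows; each row is the pose to reach, as a shift and turn from the pose commanded when the call began, along the tool's axes at that moment; what a row does not reach only later rows make up. A row lasts 1/8 s, in which the tool goes at most 62.5 mm and 10.7 degrees, less where a joint would pass 70% of its speed; a pose out of reach is approached as far as the arm can. A call with a gripper value outside its range is refused whole. The fingers move at their own pace and stop on an object; the grip force is fixed at half the most. Time passes only in rows, so rows that repeat a pose let the fingers close, or fill a call up. It gives the time, the measured TCP pose, the force and the opening at its end, in the units of the state.
- r.state(): the state, without advancing time (a new reading comes with each control period).
- vision.camera(name): name is "side" or "top"; returns the picture (420x560x3 uint8, blue, green, red); there is no depth.
- vision.calibration(name): a dict with "K" (3x3 intrinsics, pixels), "distortion" ([k1, k2, p1, p2, k3] as OpenCV has them; the pictures are not rectified), "T" (4x4, takes a point from camera to world coordinates). Camera axes: x right, y down, z forward; pixel columns grow to the right and rows downward; lengths in m; the calibration is good to about 2 mm. A picture is of the moment at which its call begins. calibration takes no time and is no camera call.
- order.hand_in(): hands the job in, once; it reports no verdict.
The state is a dict: "t": time; "q": joint angles; "joint_velocities": joint speeds; "tau": joint torques, N m; "position": TCP position; "tcp_rot": TCP orientation; "contact_force": force on the tool from outside, world axes, zero at the start; "ft_torque": the same for the moment, N m; "width": finger opening in m.
Only numpy, scipy, OpenCV 4.12 (cv2) and the standard library are available. Lean on these libraries where they do the work, as an engineer would, in place of code of your own. Each camera call takes 0.05 s, during which the arm holds its last target.

## Task

One of the three identical closed clip tins is full and the other two are nearly empty, so lift each of them in turn at least 5 cm clear of the desk to feel its weight, and stand the two lighter ones back upright where you found them. Finish while still holding the heaviest tin, upright and steady in the gripper with its base about 15 cm above the desk, centred over the clip dish that it is to refill. Keep the tins upright all the time and leave the dish and the other things on the desk where they are.

Things in the scene. Friction and masses are not known exactly. Their poses are not given: they have to be found in the camera images.
- tin_a_center (a point): centre (half-way up) of one of three tins that look alike: closed, round, 58 mm across, 80 mm tall, standing, green with a plain paper band and a fixed bare metal lid; z up. Rigid; grip it firmly by its sides. Any of the three may be the full one (330 to 440 g; the others 110 to 180 g each). Contents do not rattle. Tins and dish change places at random.
- tin_b_center (a point): centre (half-way up) of one of three tins that look alike: closed, round, 58 mm across, 80 mm tall, standing, green with a plain paper band and a fixed bare metal lid; z up. Rigid; grip it firmly by its sides. Any of the three may be the full one (330 to 440 g; the others 110 to 180 g each). Contents do not rattle. Tins and dish change places at random.
- tin_c_center (a point): centre (half-way up) of one of three tins that look alike: closed, round, 58 mm across, 80 mm tall, standing, green with a plain paper band and a fixed bare metal lid; z up. Rigid; grip it firmly by its sides. Any of the three may be the full one (330 to 440 g; the others 110 to 180 g each). Contents do not rattle. Tins and dish change places at random.
- tin_a: the same tin, origin at the centre of its underside, z axis up
- tin_b: the same tin, origin at the centre of its underside, z axis up
- tin_c: the same tin, origin at the centre of its underside, z axis up
- clip_dish: empty round grey clip dish, 87 mm across, 26 mm tall, loose, standing among the tins; origin at the centre of its underside
- mug: bystander: blue mug, 82 mm across (114 with its handle), 91 mm tall, to the right; origin at the centre of its underside
- stapler: bystander: red and black stapler, 34x158x50 mm, to the right; origin at the centre of its underside
- eraser: bystander: blue and white eraser, 22x45x13 mm, on the robot's side of the tins; origin at the centre of its underside

How it is judged:
On the way, in this order (a step that is already met when the one before it is completed fails the run):
1. a first tin is lifted clear of the desk (height (world z) of any of tin_a_center, tin_b_center, tin_c_center above 0.065 m), for 0.1 s.
2. all three tins stand on the desk again (height (world z) of each of tin_a_center, tin_b_center, tin_c_center below 0.046 m), for 0.1 s.
3. a second tin is lifted clear of the desk (height (world z) of any of tin_a_center, tin_b_center, tin_c_center above 0.065 m), for 0.1 s.
4. all three tins stand on the desk again (all of step 2), for 0.1 s.
5. a third tin is lifted clear of the desk (height (world z) of any of tin_a_center, tin_b_center, tin_c_center above 0.065 m), for 0.1 s.
At the end, for the whole second after the job is handed in: heaviest tin held by the fingers alone, still, upright within 0.2 rad, centre 0.14 to 0.28 m above the desk and within 40 mm of the dish's middle; lighter tins upright on the desk (pressing with under 3.2 N), untouched, within 50 mm of their starts; dish and bystanders within 30 mm of theirs (((height (world z) of tin_a_center between 0.14 and 0.28 m and horizontal distance between tin_a_center and clip_dish below 0.04 m and angle between tin_a_center's own z axis and vertical below 0.2 rad and contact force between the fingers and tin_a above 2 N and linear speed of each of tin_a, tin_b, tin_c below 0.02 m/s and contact force between tin_a and clip_dish below 0.1 N and height (world z) of each of tin_b_center, tin_c_center below 0.046 m and angle between each of tin_b_center, tin_c_center's own z axis and vertical below 0.1 rad and distance of each of tin_b_center, tin_c_center from where it was at the start of the episode below 0.05 m and contact force between each of the arm, the fingers and tin_b below 0.2 N and contact force between each of tin_b, tin_c and anything else below 3.2 N and contact force between each of the arm, the fingers and tin_c below 0.2 N) or (height (world z) of tin_b_center between 0.14 and 0.28 m and horizontal distance between tin_b_center and clip_dish below 0.04 m and angle between tin_b_center's own z axis and vertical below 0.2 rad and contact force between the fingers and tin_b above 2 N and linear speed of each of tin_b, tin_a, tin_c below 0.02 m/s and contact force between tin_b and clip_dish below 0.1 N and height (world z) of each of tin_a_center, tin_c_center below 0.046 m and angle between each of tin_a_center, tin_c_center's own z axis and vertical below 0.1 rad and distance of each of tin_a_center, tin_c_center from where it was at the start of the episode below 0.05 m and contact force between each of the arm, the fingers and tin_a below 0.2 N and contact force between each of tin_a, tin_c and anything else below 3.2 N and contact force between each of the arm, the fingers and tin_c below 0.2 N) or (height (world z) of tin_c_center between 0.14 and 0.28 m and horizontal distance between tin_c_center and clip_dish below 0.04 m and angle between tin_c_center's own z axis and vertical below 0.2 rad and contact force between the fingers and tin_c above 2 N and linear speed of each of tin_c, tin_a, tin_b below 0.02 m/s and contact force between tin_c and clip_dish below 0.1 N and height (world z) of each of tin_a_center, tin_b_center below 0.046 m and angle between each of tin_a_center, tin_b_center's own z axis and vertical below 0.1 rad and distance of each of tin_a_center, tin_b_center from where it was at the start of the episode below 0.05 m and contact force between each of the arm, the fingers and tin_a below 0.2 N and contact force between each of tin_a, tin_b and anything else below 3.2 N and contact force between each of the arm, the fingers and tin_b below 0.2 N)) and distance of each of mug, stapler, eraser, clip_dish from where it was at the start of the episode below 0.03 m); the arm keeps its last pose, push and grip.
It fails at once if a tin is tipped by more than 0.5 rad (angle between any of tin_a_center, tin_b_center, tin_c_center's own z axis and vertical above 0.5 rad).
It fails at once if the dish or a bystander is pushed more than 30 mm (distance of any of mug, stapler, eraser, clip_dish from where it was at the start of the episode above 0.03 m).
It also fails if it takes over 72 s, if anything falls off the work surface, if the arm or the gripper's body presses on something with over 40 N, if the wrist force passes 120 N, or if a joint passes its speed limit or range.

## Working session

There is one attempt and no reset: what is moved stays moved. The work goes in short steps, Python scripts to look and compute and a tool call to move; the robot and the scene stay as the last step left them, time stands still between calls to the robot, and variables do not carry over. Pictures are saved under pics/ and viewed, and the job is handed in when it is done.

Besides the shell and the picture viewer there is one more tool, called after "Call:" as name([rows], argument=value, ...), one row to a line, values as JSON. drive_tool: Moves the arm, as the interface text tells. Its arguments: {"type":"object","properties":{"deltas":{"type":"array","items":{"type":"array","items":{"type":"number"}}}},"required":["deltas"]}

```bash
mkdir -p pics; python3 - <<'E'
from rig import r, vision
import cv2
print(r.state())
for n in("top","side"):
    cv2.imwrite(f"pics/{n}0.png",vision.camera(n)); c=vision.calibration(n); print(n,c)
E
```

```text
{'t': 0.0, 'q': array([-1.40659222,  0.43523306,  0.02498638,  1.57410855, -0.01158597,
        1.13397786, -0.07507791]), 'joint_velocities': array([-1.04826947e-03, -3.20080324e-04, -8.32450823e-04, -6.01974673e-05,
       -4.45617222e-04,  1.52386382e-03, -3.70683533e-04]), 'tau': array([-6.75218780e-04, -6.67831492e+01,  9.84431393e-01, -3.14470804e+01,
       -6.07314846e-02,  4.26776439e-02,  1.82213312e-04]), 'position': array([0.16471399, 0.60237478, 0.22593444]), 'tcp_rot': array([ 5.41869878e-04,  7.94890345e-01,  6.06752597e-01, -5.76282262e-04]), 'contact_force': array([-0.98801014,  0.80706019,  0.29719118]), 'ft_torque': array([ 0.07016575, -0.02270358,  0.01977361]), 'width': 0.09176281982256163}
top {'K': array([[435.43312521,   0.        , 277.91022598],
       [  0.        , 435.43312521, 210.69263485],
       [  0.        ,   0.        ,   1.        ]]), 'distortion': array([-0.04711529,  0.        ,  0.        ,  0.        ,  0.        ]), 'T': array([[ 0.0283652 , -0.98226004,  0.18536618,  0.30996307],
       [-0.99959485, -0.02831025,  0.00294379,  0.0653693 ],
       [ 0.00235619, -0.18537458, -0.98266511,  1.07824802],
       [ 0.        ,  0.        ,  0.        ,  1.        ]])}
side {'K': array([[423.1359435 ,   0.        , 281.45992137],
       [  0.        , 423.1359435 , 216.33406449],
       [  0.        ,   0.        ,   1.        ]]), 'distortion': array([0.02189321, 0.        , 0.        , 0.        , 0.        ]), 'T': array([[ 0.90844756, -0.21974008,  0.35558028,  0.14935762],
       [-0.41741475, -0.52185474,  0.74393048, -0.72107172],
       [ 0.02208991, -0.82424628, -0.56580041,  0.65784802],
       [ 0.        ,  0.        ,  0.        ,  1.        ]])}
```

View pics/top0.png

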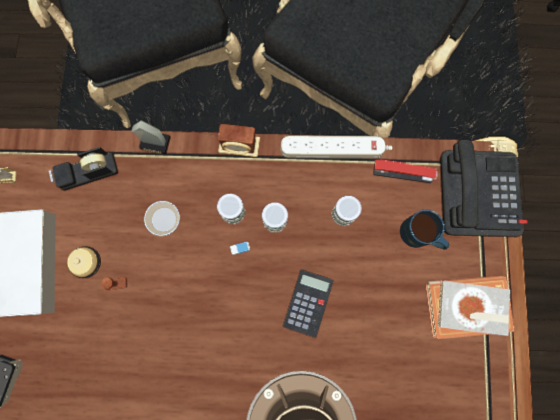

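View pics/side0.png

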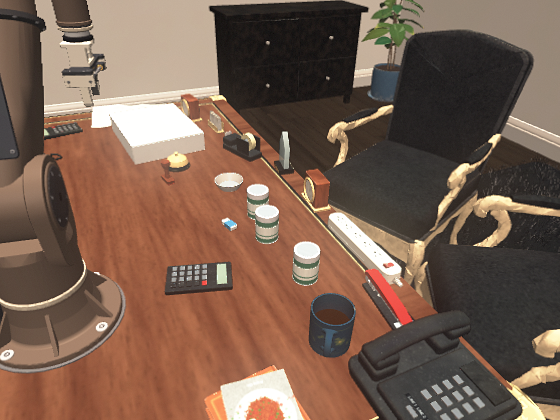

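The top view shows the dish at about (162,219), tin lids at about (231,206), (275,216) and (348,209), and the eraser at (240,248). In the side view the tins are at about (258,200), (267,224) and (306,262). Next I'll zoom in and measure.

```bash
cat > h.py <<'E'
import numpy as np, cv2
from rig import r, vision
def ray(n,u,v,z):
    c=vision.calibration(n); p=cv2.undistortPoints(np.array([[[u,v]]],float),c["K"],c["distortion"])[0,0]
    T=c["T"]; d=T[:3,:3]@[p[0],p[1],1]; o=T[:3,3]; return o+d*(z-o[2])/d[2]
def proj(n,P):
    c=vision.calibration(n); Ti=np.linalg.inv(c["T"]); rv=cv2.Rodrigues(Ti[:3,:3])[0]
    return cv2.projectPoints(np.array(P,float).reshape(-1,3),rv,Ti[:3,3],c["K"],c["distortion"])[0][:,0]
def circ(c,rad,z,n=60):
    a=np.linspace(0,2*np.pi,n); return np.c_[c[0]+rad*np.cos(a),c[1]+rad*np.sin(a),np.full(n,z)]
E
python3 - <<'E'
from h import *
im=cv2.imread("pics/top0.png")
g=im.astype(int)
# bright, low saturation blobs
m=((g.min(2)>150)&(g.max(2)-g.min(2)<45)).astype(np.uint8)
n,l,s,ce=cv2.connectedComponentsWithStats(m)
for i in range(1,n):
    if s[i,4]>100 and 140<ce[i,0]<380 and 180<ce[i,1]<260:
        print(s[i],ce[i], ray("top",*ce[i],.08), ray("top",*ce[i],.026))
cs=[ray("top",*p,.08)[:2] for p in((231,206.5),(275,216),(347.5,209.5))]
d=ray("top",162,218.5,.02)[:2]
for n in("top","side"):
    im=cv2.imread(f"pics/{n}0.png"); S=4
    big=cv2.resize(im,None,fx=S,fy=S,interpolation=cv2.INTER_CUBIC)
    for c in cs:
        for z in(0,.08): cv2.polylines(big,[(proj(n,circ(c,.029,z))*S+S/2).astype(int)],True,(0,0,255),1)
    for z,rr in((.026,.0435),): cv2.polylines(big,[(proj(n,circ(d,rr,z))*S+S/2).astype(int)],True,(0,0,255),1)
    x0,x1,y0,y1=(135,335,180,330) if n=="side" else (140,365,180,265)
    o=big[y0*S:y1*S,x0*S:x1*S]
    o=cv2.resize(o,(800,int(800*o.shape[0]/o.shape[1]))); cv2.imwrite(f"pics/{n}1.png",o[:600])
print(cs,d)
for p in((229,247.5),(249.5,246)): print(ray("top",*p,.013))
E
```

```text
[217 194  26  26 517] [229.38878143 205.9245648 ] [0.50634227 0.18210572 0.08      ] [0.51696536 0.18842055 0.026     ]
[334 196  28  26 512] [348.04492188 207.859375  ] [ 0.50973909 -0.09547043  0.08      ] [ 0.52054593 -0.10417102  0.026     ]
[144 201  36  35 975] [161.40307692 217.91282051] [0.47331225 0.33947293 0.08      ] [0.48214859 0.3543005  0.026     ]
[262 203  26  25 526] [274.41444867 214.94106464] [0.4879706  0.07621135 0.08      ] [0.49759988 0.07679785 0.026     ]
[array([0.50508004, 0.17826963]), array([0.48550727, 0.07477427]), array([ 0.50579223, -0.09418712])] [0.48170412 0.35434984]
[0.41564217 0.18583816 0.013     ]
[0.42080164 0.13571971 0.013     ]
```

View pics/top1.png

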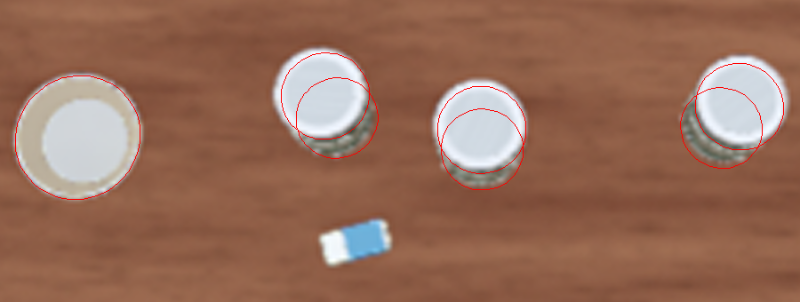

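View pics/side1.png

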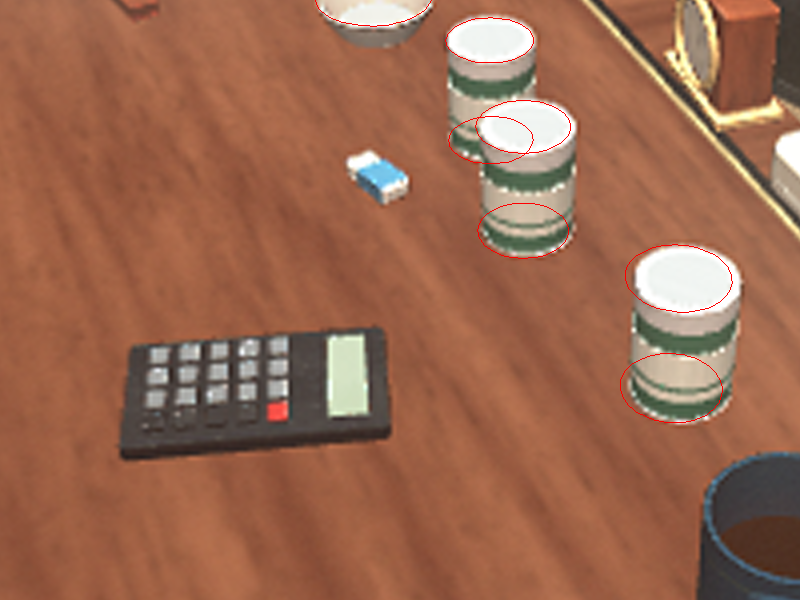

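```bash
cat >> h.py <<'E'
from scipy.spatial.transform import Rotation as R
T1=(.5065,.182);T2=(.488,.0762);T3=(.5098,-.0957);D=(.482,.354)
def to(xyz,ang=None):
    s=r.state(); w,x,y,z=s["tcp_rot"]; A=R.from_quat([x,y,z,w])
    d=A.inv().apply(np.array(xyz)-s["position"])*1000
    if ang is not None:
        a=np.deg2rad(ang); c,sn=np.cos(a),np.sin(a)
        B=R.from_matrix(np.array([[c,sn,0],[sn,-c,0],[0,0,-1]]).T)
        print("rot",np.round((A.inv()*B).as_rotvec(degrees=True),2))
    print("d",np.round(d,1),"pos",np.round(s["position"],4),"F",np.round(s["contact_force"],2),"w",round(s["width"],4),"t",round(s["t"],2))
E
python3 - <<'E'
from h import *
for n in("top","side"):
    im=cv2.imread(f"pics/{n}0.png"); S=4
    big=cv2.resize(im,None,fx=S,fy=S,interpolation=cv2.INTER_CUBIC)
    for c in (T1,T2,T3):
        for z in(0,.08): cv2.polylines(big,[(proj(n,circ(c,.029,z))*S+S/2).astype(int)],True,(0,0,255),1)
    x0,x1,y0,y1=(235,335,180,290) if n=="side" else (210,370,185,235)
    o=big[y0*S:y1*S,x0*S:x1*S]
    cv2.imwrite(f"pics/{n}2.png",o)
to((*T1,.227),45)
E
```

```text
rot [ 0.03  0.08 29.71]
d [-3.154e+02  4.406e+02 -4.000e-01] pos [0.1647 0.6024 0.226 ] F [-0.42  0.49  0.15] w 0.0915 t 0.1
```

View pics/top2.png

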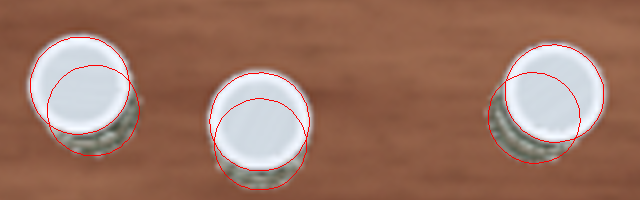

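View pics/side2.png

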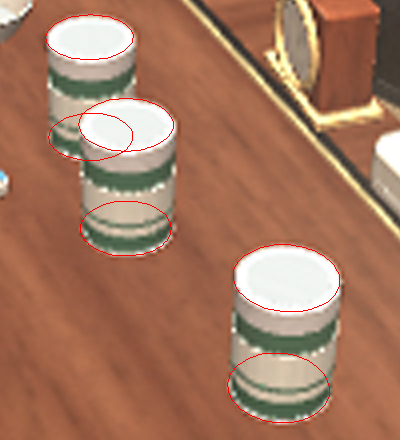

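The lid circles match in both views to about 1–2 mm. The first move goes halfway there at height, then the rest.

Call:
drive_tool([
  [-16,22,0,0,0,0,91],
  [-32,44,0,0,0,3,91],
  [-48,67,0,0,0,6,91],
  [-65,91,0,0,0,9,91],
  [-82,115,0,0,0,12,91],
  [-99,139,0,0,0,15,91],
  [-116,163,0,0,0,18,91],
  [-133,187,0,0,0,21,91],
  [-150,210,0,0,0,25,91],
  [-166,232,0,0,0,29.7,91],
])

```text
t: 1.35
position: [0.346, 0.38, 0.2268]
tcp_rot: [-0.0, 0.925, 0.38, 0.0]
contact_force: [0.2, -0.6, 0.6]
width: 0.0909
```

```bash
python3 -c "
from h import *
to((*T1,.13),45)"
```

```text
rot [-0.   -0.   -0.32]
d [-25.1 253.7  96.8] pos [0.346  0.38   0.2268] F [ 0.24 -0.55  0.63] w 0.0909 t 1.35
```

Call:
drive_tool([
  [-3,28,6,0,0,0,91],
  [-6,58,16,0,0,0,91],
  [-9,90,28,0,0,0,91],
  [-12,122,40,0,0,0,91],
  [-15,154,54,0,0,0,91],
  [-18,186,68,0,0,0,91],
  [-21,215,82,0,0,0,91],
  [-24,240,92,0,0,0,91],
  [-25,253.7,96.8,0,0,0,91],
  [-25,253.7,96.8,0,0,0,91],
])

```text
t: 2.6
position: [0.5069, 0.1836, 0.1298]
tcp_rot: [0.0, 0.924, 0.381, -0.0]
contact_force: [0.5, 0.7, -0.2]
width: 0.0914
```

```bash
python3 -c "
from h import *
to((*T1,.03),45)
cv2.imwrite('pics/side3.png',vision.camera('side'))
cv2.imwrite('pics/top3.png',vision.camera('top'))"
```

```text
rot [ 0.    0.03 -0.15]
d [-1.4  0.8 99.8] pos [0.5069 0.1836 0.1298] F [ 0.52  0.74 -0.17] w 0.0914 t 2.6
```

View pics/side3.png

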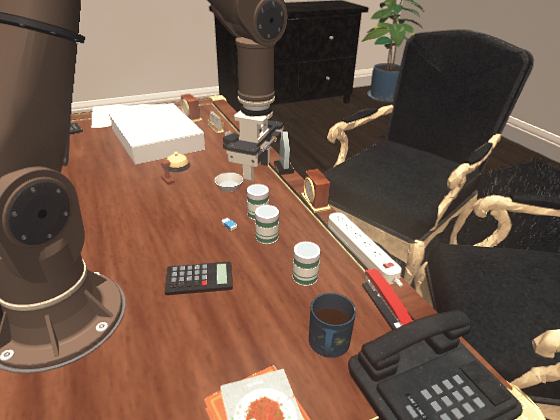

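The gripper hangs directly above the first tin (258,190), with the fingers either side of the lid. Going down.

Call:
drive_tool([
  [-1.4,0.8,10,0,0,0,91],
  [-1.4,0.8,25,0,0,0,91],
  [-1.4,0.8,45,0,0,0,91],
  [-1.4,0.8,65,0,0,0,91],
  [-1.4,0.8,82,0,0,0,91],
  [-1.4,0.8,94,0,0,0,91],
  [-1.4,0.8,100,0,0,0,91],
  [-1.4,0.8,100,0,0,0,91],
  [-1.4,0.8,100,0,0,0,70],
  [-1.4,0.8,100,0,0,0,60],
])

```text
t: 3.95
position: [0.5065, 0.1832, 0.0304]
tcp_rot: [-0.0, 0.924, 0.383, 0.001]
contact_force: [0.5, -0.3, 0.8]
width: 0.0754
```

Call:
drive_tool([
  [0,0,0,0,0,0,50],
  [0,0,0,0,0,0,50],
  [0,0,0,0,0,0,45],
  [0,0,0,0,0,0,45],
  [0,0,0,0,0,0,45],
  [0,0,0,0,0,0,45],
  [0,0,0,0,0,0,45],
  [0,0,0,0,0,0,45],
  [0,0,0,0,0,0,45],
  [0,0,0,0,0,0,45],
])

```text
t: 5.2
position: [0.5062, 0.183, 0.0301]
tcp_rot: [-0.0, 0.924, 0.383, 0.0]
contact_force: [-1.5, -0.0, 5.2]
width: 0.0573
```

```bash
python3 -c "
from h import *
to((*T1,.03),45)
print(r.state())"
```

```text
rot [ 0.   -0.02  0.01]
d [-0.6  0.9  0.1] pos [0.5062 0.183  0.0301] F [-1.52 -0.03  5.2 ] w 0.0573 t 5.2
{'t': 5.2, 'q': array([-0.61741863,  0.55079507,  0.23574647,  1.9965945 , -0.21302995,
        0.61705714,  0.54460678]), 'joint_velocities': array([ 0.00137837, -0.00109957, -0.00125982,  0.0026229 , -0.00022454,
        0.00233989, -0.00067237]), 'tau': array([ 1.52516174e-01, -5.96911347e+01,  4.53268424e+00, -1.89508474e+01,
       -1.39988391e-03, -2.62295343e-01, -9.92504909e-03]), 'position': array([0.50624784, 0.1830492 , 0.03012053]), 'tcp_rot': array([-5.15763646e-05,  9.23851962e-01,  3.82749950e-01,  1.59492239e-04]), 'contact_force': array([-1.51722172, -0.0317003 ,  5.20465006]), 'ft_torque': array([-0.07888405,  0.17681092,  0.04711451]), 'width': 0.05732528780535954}
```

Call:
drive_tool([
  [0,0,-4,0,0,0,45],
  [0,0,-12,0,0,0,45],
  [0,0,-24,0,0,0,45],
  [0,0,-38,0,0,0,45],
  [0,0,-52,0,0,0,45],
  [0,0,-63,0,0,0,45],
  [0,0,-70,0,0,0,45],
  [0,0,-70,0,0,0,45],
  [0,0,-70,0,0,0,45],
  [0,0,-70,0,0,0,45],
])

```text
t: 6.45
position: [0.5058, 0.1828, 0.0994]
tcp_rot: [0.0, 0.924, 0.383, -0.0]
contact_force: [-0.3, -0.6, -2.9]
width: 0.0571
```

```bash
python3 -c "
from h import *
a=[]
for i in range(4):
    im=vision.camera('side'); s=r.state(); a.append(s['contact_force']); print(s['contact_force'],s['tau'][[1,3]],s['width'],s['position'])
cv2.imwrite('pics/side4.png',im[100:300,150:400])
print(np.mean(a,0))"
```

```text
[-0.80766211  0.65318142 -4.22179424] [-60.13387442 -24.77504253] 0.05711610794116689 [0.50588964 0.18284746 0.09951027]
[-0.03173611  0.62361387 -3.37510615] [-60.06886482 -24.7602886 ] 0.05685478229748743 [0.50597571 0.18286991 0.09957794]
[ 1.01453289  0.44843227 -3.85543524] [-60.02625704 -24.75660861] 0.05717350491745541 [0.50598506 0.18287766 0.099606  ]
[ 0.50807017 -0.42988925 -2.27239877] [-59.99703884 -24.75803375] 0.05716330803785072 [0.50602774 0.18290689 0.09968779]
[ 0.17080121  0.32383458 -3.4311836 ]
```

View pics/side4.png

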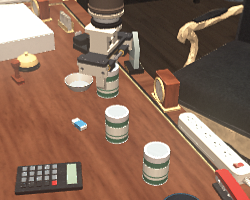

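Tin 1 is lifted, upright, and weighs about 3.4 N, so it's probably the full one. Setting it back down to check the others.

Call:
drive_tool([
  [0,0,7,0,0,0,45],
  [0,0,18,0,0,0,45],
  [0,0,32,0,0,0,45],
  [0,0,45,0,0,0,45],
  [0,0,56,0,0,0,45],
  [0,0,64,0,0,0,45],
  [0,0,68,0,0,0,45],
  [0,0,70,0,0,0,45],
  [0,0,70,0,0,0,45],
  [0,0,70,0,0,0,45],
])

```text
t: 7.9
position: [0.5064, 0.1831, 0.0302]
tcp_rot: [-0.0, 0.924, 0.383, 0.0]
contact_force: [-0.0, -0.6, -3.6]
width: 0.0568
```

Call:
drive_tool([
  [0,0,0,0,0,0,62],
  [0,0,0,0,0,0,75],
  [0,0,0,0,0,0,91],
  [0,0,0,0,0,0,91],
  [0,0,0,0,0,0,91],
  [0,0,-8,0,0,0,91],
  [0,0,-25,0,0,0,91],
  [0,0,-55,0,0,0,91],
  [0,0,-85,0,0,0,91],
  [0,0,-100,0,0,0,91],
])

```text
t: 9.15
position: [0.507, 0.1833, 0.1325]
tcp_rot: [-0.0, 0.924, 0.383, 0.002]
contact_force: [0.0, 0.4, 0.3]
width: 0.0912
```

```bash
python3 -c "
from h import *
to((*T2,.13),45)
cv2.imwrite('pics/side5.png',vision.camera('side')[100:300,150:400])
to((*T2,.13),45)"
```

```text
rot [ 0.05 -0.18  0.  ]
d [-89.2  62.3   2.3] pos [0.507  0.1833 0.1325] F [0.03 0.39 0.26] w 0.0912 t 9.15
rot [ 0.07 -0.25  0.  ]
d [-89.8  62.1   3.1] pos [0.5076 0.1835 0.1334] F [0.95 0.69 2.06] w 0.0911 t 9.2
```

View pics/side5.png

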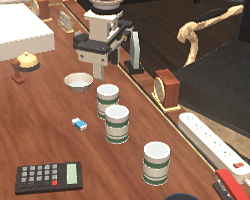

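Tin 1 stands upright at its spot again. On to tin 2.

Call:
drive_tool([
  [-6,4,0,0,0,0,91],
  [-17,12,0,0,0,0,91],
  [-32,22,0,0,0,0,91],
  [-48,33,0,0,0,0,91],
  [-64,44,0,0,0,0,91],
  [-77,54,0,0,0,0,91],
  [-86,60,0,0,0,0,91],
  [-89,62,0,0,0,0,91],
  [-89,62,0,0,0,0,91],
  [-89,62,0,0,0,0,91],
])

```text
t: 10.45
position: [0.4872, 0.0769, 0.1299]
tcp_rot: [-0.0, 0.924, 0.383, 0.0]
contact_force: [-1.0, 0.4, -0.1]
width: 0.0911
```

```bash
python3 -c "
from h import *
to((*T2,.03),45)"
```

```text
rot [-0.01 -0.02  0.06]
d [ 0.1  1.1 99.9] pos [0.4872 0.0769 0.1299] F [-0.97  0.35 -0.09] w 0.0911 t 10.45
```

Call:
drive_tool([
  [0,1,10,0,0,0,91],
  [0,1,25,0,0,0,91],
  [0,1,45,0,0,0,91],
  [0,1,65,0,0,0,91],
  [0,1,82,0,0,0,91],
  [0,1,94,0,0,0,91],
  [0,1,100,0,0,0,91],
  [0,1,100,0,0,0,91],
  [0,1,100,0,0,0,70],
  [0,1,100,0,0,0,60],
])

```text
t: 11.7
position: [0.4881, 0.0756, 0.0304]
tcp_rot: [0.0, 0.924, 0.383, 0.0]
contact_force: [-0.4, -0.7, 0.4]
width: 0.0752
```

Call:
drive_tool([
  [0,0,0,0,0,0,50],
  [0,0,0,0,0,0,50],
  [0,0,0,0,0,0,45],
  [0,0,0,0,0,0,45],
  [0,0,0,0,0,0,45],
  [0,0,0,0,0,0,45],
  [0,0,0,0,0,0,45],
  [0,0,0,0,0,0,45],
  [0,0,0,0,0,0,45],
  [0,0,0,0,0,0,45],
])

```text
t: 12.95
position: [0.488, 0.0756, 0.0301]
tcp_rot: [-0.0, 0.924, 0.383, 0.0]
contact_force: [-0.5, 0.4, 5.3]
width: 0.0564
```

Call:
drive_tool([
  [0,0,-4,0,0,0,45],
  [0,0,-12,0,0,0,45],
  [0,0,-24,0,0,0,45],
  [0,0,-38,0,0,0,45],
  [0,0,-52,0,0,0,45],
  [0,0,-63,0,0,0,45],
  [0,0,-70,0,0,0,45],
  [0,0,-70,0,0,0,45],
  [0,0,-70,0,0,0,45],
  [0,0,-70,0,0,0,45],
])

```text
t: 14.2
position: [0.4874, 0.0754, 0.0995]
tcp_rot: [-0.0, 0.924, 0.383, -0.0]
contact_force: [-0.0, 0.1, -2.0]
width: 0.0561
```

```bash
python3 -c "
from h import *
a=[]
for i in range(4):
    im=vision.camera('side'); s=r.state(); a.append(s['contact_force']); print(s['contact_force'],s['tau'][[1,3]],s['width'],s['position'])
cv2.imwrite('pics/side6.png',im[100:300,150:400])
print(np.mean(a,0))"
```

```text
[-1.17917086  0.01720675 -1.97035847] [-53.09423089 -23.07335079] 0.056397687495709774 [0.48750925 0.07538684 0.09953879]
[-0.20207575 -0.4070293  -0.67618053] [-53.03315163 -23.06095719] 0.05663505650761211 [0.48754823 0.07542273 0.09958715]
[-0.07230103  0.11178644 -1.91567538] [-52.99161673 -23.05769205] 0.05658472050805713 [0.48762085 0.07541802 0.0996638 ]
[-0.34811148  0.48261556 -1.30472171] [-52.96306372 -23.05981815] 0.05589913338888054 [0.48766068 0.07547083 0.09972764]
[-0.45041478  0.05114486 -1.46673402]
```

View pics/side6.png

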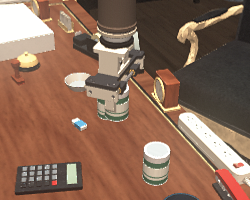

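Tin 2 is light (about 1.5 N) and is held clear of the desk. Putting it back.

Call:
drive_tool([
  [0,0,7,0,0,0,45],
  [0,0,18,0,0,0,45],
  [0,0,32,0,0,0,45],
  [0,0,45,0,0,0,45],
  [0,0,56,0,0,0,45],
  [0,0,64,0,0,0,45],
  [0,0,68,0,0,0,45],
  [0,0,70,0,0,0,45],
  [0,0,70.5,0,0,0,45],
  [0,0,70.5,0,0,0,45],
])

```text
t: 15.65
position: [0.4878, 0.0755, 0.0301]
tcp_rot: [-0.0, 0.924, 0.383, 0.0]
contact_force: [-2.5, -0.7, 6.1]
width: 0.0566
```

Call:
drive_tool([
  [0,0,0,0,0,0,62],
  [0,0,0,0,0,0,75],
  [0,0,0,0,0,0,91],
  [0,0,0,0,0,0,91],
  [0,0,0,0,0,0,91],
  [0,0,-8,0,0,0,91],
  [0,0,-25,0,0,0,91],
  [0,0,-55,0,0,0,91],
  [0,0,-85,0,0,0,91],
  [0,0,-100,0,0,0,91],
])

```text
t: 16.9
position: [0.4885, 0.0756, 0.1312]
tcp_rot: [0.0, 0.924, 0.383, 0.001]
contact_force: [0.0, 0.3, -0.4]
width: 0.0906
```

```bash
python3 -c "
from h import *
to((*T3,.13),45)
cv2.imwrite('pics/side7.png',vision.camera('side')[100:300,150:400])
"
```

```text
rot [ 0.06 -0.12  0.  ]
d [-106.   136.2    1.1] pos [0.4885 0.0756 0.1312] F [ 0.    0.33 -0.39] w 0.0906 t 16.9
```

View pics/side7.png

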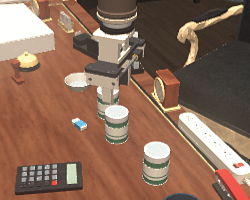

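Tin 2 is standing upright in place. Next, tin 3.

Call:
drive_tool([
  [-7,9,0,0,0,0,91],
  [-20,26,0,0,0,0,91],
  [-36,47,0,0,0,0,91],
  [-53,68,0,0,0,0,91],
  [-70,90,0,0,0,0,91],
  [-86,111,0,0,0,0,91],
  [-99,127,0,0,0,0,91],
  [-106,136,0,0,0,0,91],
  [-106,136,0,0,0,0,91],
  [-106,136,0,0,0,0,91],
])

```text
t: 18.2
position: [0.5088, -0.0948, 0.129]
tcp_rot: [-0.0, 0.924, 0.383, -0.0]
contact_force: [1.1, 0.4, -0.8]
width: 0.0911
```

```bash
python3 -c "
from h import *
to((*T3,.03),45)"
```

```text
rot [-0.05  0.01  0.06]
d [ 0.1  1.5 99. ] pos [ 0.5088 -0.0948  0.129 ] F [ 1.06  0.42 -0.84] w 0.0911 t 18.2
```

Call:
drive_tool([
  [0,1.2,10,0,0,0,91],
  [0,1.2,25,0,0,0,91],
  [0,1.2,45,0,0,0,91],
  [0,1.2,65,0,0,0,91],
  [0,1.2,82,0,0,0,91],
  [0,1.2,94,0,0,0,91],
  [0,1.2,99,0,0,0,91],
  [0,1.2,99,0,0,0,91],
  [0,1.2,99,0,0,0,70],
  [0,1.2,99,0,0,0,60],
])

```text
t: 19.45
position: [0.5103, -0.0965, 0.0309]
tcp_rot: [0.0, 0.924, 0.383, 0.0]
contact_force: [0.4, -0.2, 0.6]
width: 0.0752
```

Call:
drive_tool([
  [0,0,0,0,0,0,50],
  [0,0,0,0,0,0,50],
  [0,0,0,0,0,0,45],
  [0,0,0,0,0,0,45],
  [0,0,0,0,0,0,45],
  [0,0,0,0,0,0,45],
  [0,0,0,0,0,0,45],
  [0,0,0,0,0,0,45],
  [0,0,0,0,0,0,45],
  [0,0,0,0,0,0,45],
])

```text
t: 20.7
position: [0.5101, -0.0964, 0.0306]
tcp_rot: [0.0, 0.924, 0.383, 0.0]
contact_force: [-0.5, 0.5, 5.1]
width: 0.0582
```

Call:
drive_tool([
  [0,0,-4,0,0,0,45],
  [0,0,-12,0,0,0,45],
  [0,0,-24,0,0,0,45],
  [0,0,-38,0,0,0,45],
  [0,0,-52,0,0,0,45],
  [0,0,-63,0,0,0,45],
  [0,0,-70,0,0,0,45],
  [0,0,-70,0,0,0,45],
  [0,0,-70,0,0,0,45],
  [0,0,-70,0,0,0,45],
])

```text
t: 21.95
position: [0.5095, -0.0965, 0.1]
tcp_rot: [-0.0, 0.924, 0.383, -0.0]
contact_force: [0.7, -0.3, -1.6]
width: 0.0579
```

```bash
python3 -c "
from h import *
a=[]
for i in range(4):
    im=vision.camera('side'); s=r.state(); a.append(s['contact_force']); print(s['contact_force'],s['tau'][[1,3]],s['width'],s['position'])
cv2.imwrite('pics/side8.png',im[100:300,150:400])
print(np.mean(a,0))"
```

```text
[-0.31090334  0.32449022 -1.60348457] [-55.96478462 -23.589077  ] 0.057658220014266605 [ 0.50958173 -0.09644659  0.10002895]
[-0.74408769  0.4646997  -0.4280316 ] [-55.90511441 -23.57644916] 0.05768854920067887 [ 0.50961158 -0.0964614   0.10007232]
[ 1.19385072  0.62722669 -1.55838405] [-55.86294651 -23.57272625] 0.057787761406234824 [ 0.50966499 -0.09645702  0.10012645]
[ 0.03556245 -0.0463075  -1.46610647] [-55.8352375  -23.57457697] 0.05748587837373139 [ 0.50974703 -0.09647361  0.1002083 ]
[ 0.04360553  0.34252728 -1.26400167]
```

View pics/side8.png

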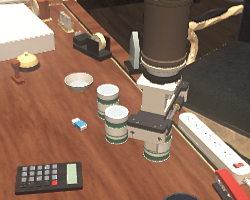

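Tin 3 is also light (about 1.3 N), and tins 1 and 2 stand upright. That makes tin 1 the full one. Putting tin 3 back.

Call:
drive_tool([
  [0,0,7,0,0,0,45],
  [0,0,18,0,0,0,45],
  [0,0,32,0,0,0,45],
  [0,0,45,0,0,0,45],
  [0,0,56,0,0,0,45],
  [0,0,64,0,0,0,45],
  [0,0,68,0,0,0,45],
  [0,0,70,0,0,0,45],
  [0,0,70.5,0,0,0,45],
  [0,0,70.5,0,0,0,45],
])

```text
t: 23.4
position: [0.5099, -0.0965, 0.0306]
tcp_rot: [-0.0, 0.924, 0.383, 0.0]
contact_force: [-2.3, 1.3, 5.3]
width: 0.0579
```

Call:
drive_tool([
  [0,0,0,0,0,0,62],
  [0,0,0,0,0,0,75],
  [0,0,0,0,0,0,91],
  [0,0,0,0,0,0,91],
  [0,0,0,0,0,0,91],
  [0,0,-8,0,0,0,91],
  [0,0,-25,0,0,0,91],
  [0,0,-55,0,0,0,91],
  [0,0,-85,0,0,0,91],
  [0,0,-100,0,0,0,91],
])

```text
t: 24.65
position: [0.5106, -0.0966, 0.1318]
tcp_rot: [0.0, 0.924, 0.383, 0.001]
contact_force: [0.4, -1.2, -1.2]
width: 0.091
```

```bash
python3 -c "
from h import *
to((.5063,.183,.13),45)
cv2.imwrite('pics/top9.png',vision.camera('top'))
"
```

```text
rot [ 0.09 -0.09  0.01]
d [ 194.7 -200.7    1.8] pos [ 0.5106 -0.0966  0.1318] F [ 0.41 -1.17 -1.15] w 0.091 t 24.65
```

View pics/top9.png

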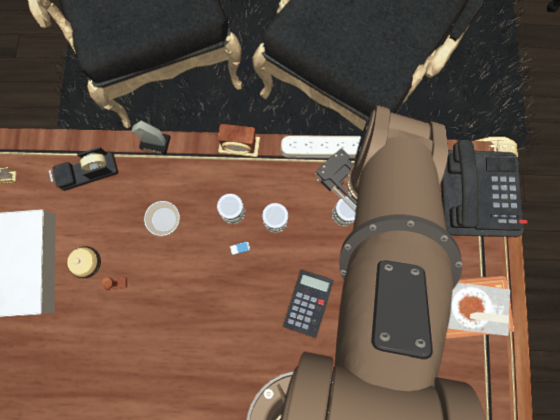

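The dish (162,219) and tins 1 and 2 (231,207 and 275,216) are where they started, and tin 3 (346,210) stands upright. Back to tin 1.

Call:
drive_tool([
  [9,-9,0,0,0,0,91],
  [28,-29,0,0,0,0,91],
  [55,-57,0,0,0,0,91],
  [84,-87,0,0,0,0,91],
  [113,-117,0,0,0,0,91],
  [141,-146,0,0,0,0,91],
  [167,-172,0,0,0,0,91],
  [187,-192,0,0,0,0,91],
  [194.7,-200.5,0,0,0,0,91],
  [194.7,-200.5,0,0,0,0,91],
])

```text
t: 25.95
position: [0.5049, 0.1833, 0.1291]
tcp_rot: [0.0, 0.924, 0.383, -0.001]
contact_force: [-1.1, 0.1, -1.1]
width: 0.0906
```

```bash
python3 -c "
from h import *
to((.5063,.183,.03),45)"
```

```text
rot [-0.03  0.09  0.09]
d [ 0.9  1.2 99.1] pos [0.5049 0.1833 0.1291] F [-1.1   0.06 -1.08] w 0.0906 t 25.95
```

Call:
drive_tool([
  [1,1,10,0,0,0,91],
  [1,1,25,0,0,0,91],
  [1,1,45,0,0,0,91],
  [1,1,65,0,0,0,91],
  [1,1,82,0,0,0,91],
  [1,1,94,0,0,0,91],
  [1,1,99,0,0,0,91],
  [1,1,99,0,0,0,91],
  [1,1,99,0,0,0,70],
  [1,1,99,0,0,0,60],
])

```text
t: 27.2
position: [0.5075, 0.1832, 0.0315]
tcp_rot: [-0.0, 0.924, 0.383, 0.001]
contact_force: [0.3, 0.8, 0.1]
width: 0.0758
```

Call:
drive_tool([
  [0,0,0,0,0,0,50],
  [0,0,0,0,0,0,50],
  [0,0,0,0,0,0,45],
  [0,0,0,0,0,0,45],
  [0,0,0,0,0,0,45],
  [0,0,0,0,0,0,45],
  [0,0,0,0,0,0,45],
  [0,0,0,0,0,0,45],
  [0,0,0,0,0,0,45],
  [0,0,0,0,0,0,45],
])

```text
t: 28.45
position: [0.5071, 0.183, 0.0311]
tcp_rot: [-0.0, 0.924, 0.383, 0.0]
contact_force: [-1.7, -0.7, 5.3]
width: 0.0571
```

Call:
drive_tool([
  [0,0,-4,0,0,0,45],
  [0,0,-14,0,0,0,45],
  [0,0,-32,0,0,0,45],
  [0,0,-54,0,0,0,45],
  [0,0,-78,0,0,0,45],
  [0,0,-102,0,0,0,45],
  [0,0,-124,0,0,0,45],
  [0,0,-140,0,0,0,45],
  [0,0,-149,0,0,0,45],
  [0,0,-151,0,0,0,45],
])

```text
t: 29.7
position: [0.5071, 0.183, 0.1822]
tcp_rot: [-0.0, 0.924, 0.383, 0.0]
contact_force: [-0.6, 0.1, -3.7]
width: 0.0572
```

```bash
python3 -c "
from h import *
for i in range(4):
    im=vision.camera('side'); print(r.state()['contact_force'])
to((*D,.18),45)"
```

```text
[-0.76383924 -1.74691638 -3.35461065]
[-0.25403381 -0.60712521 -2.76809774]
[ 0.53906226  0.62753104 -2.98858034]
[ 0.04018698  0.17003833 -3.25930662]
rot [-0.02  0.07  0.  ]
d [ 103.6 -138.5    1.2] pos [0.5067 0.1828 0.1812] F [ 0.04  0.17 -3.26] w 0.0568 t 29.9
```

Tin 1 weighs about 3.1–3.4 N again, which confirms it's the full one. Carrying it over the dish.

Call:
drive_tool([
  [6,-8,0,0,0,0,45],
  [17,-23,0,0,0,0,45],
  [31,-41,0,0,0,0,45],
  [46,-61,0,0,0,0,45],
  [61,-81,0,0,0,0,45],
  [75,-101,0,0,0,0,45],
  [88,-118,0,0,0,0,45],
  [98,-131,0,0,0,0,45],
  [103,-137,0,0,0,0,45],
  [103.6,-138.5,0,0,0,0,45],
])

```text
t: 31.15
position: [0.4825, 0.3542, 0.1818]
tcp_rot: [0.0, 0.924, 0.383, -0.0]
contact_force: [0.1, -1.2, -3.6]
width: 0.057
```

Call:
drive_tool([
  [0,0,0,0,0,0,45],
  [0,0,0,0,0,0,45],
  [0,0,0,0,0,0,45],
  [0,0,0,0,0,0,45],
  [0,0,0,0,0,0,45],
  [0,0,0,0,0,0,45],
  [0,0,0,0,0,0,45],
  [0,0,0,0,0,0,45],
  [0,0,0,0,0,0,45],
  [0,0,0,0,0,0,45],
])

```text
t: 32.4
position: [0.4824, 0.3542, 0.1819]
tcp_rot: [0.0, 0.924, 0.383, 0.0]
contact_force: [0.5, -0.8, -2.7]
width: 0.0572
```

```bash
python3 -c "
from h import *
a=vision.camera('side');b=vision.camera('top');to((*D,.18),45)
for n,im in(('side',a),('top',b)):
    for c,z in((T2,0),(T2,.08),(T3,.08),(T3,0)): cv2.polylines(im,[proj(n,circ(c,.029,z)).astype(int)],True,(0,0,255),1)
    cv2.polylines(im,[proj(n,circ(D,.0435,.026)).astype(int)],True,(0,0,255),1)
    cv2.imwrite(f'pics/{n}10.png',im)
cv2.imwrite('pics/both.png',np.vstack([cv2.resize(a[100:300,150:410],None,fx=1.5,fy=1.5),cv2.resize(b[140:340,120:380],None,fx=1.5,fy=1.5)]))
print(abs(r.state()['joint_velocities']).max())"
```

```text
rot [-0.   -0.    0.01]
d [-0.4 -0.2  1.9] pos [0.4824 0.3542 0.1819] F [-0.1   0.08 -3.83] w 0.0568 t 32.5
0.0017430489178697568
```

View pics/both.png

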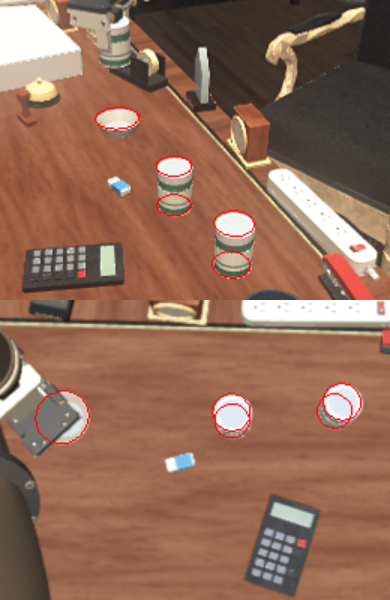

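The tin is held upright over the dish. The dish and both light tins match the outlines I measured at the start, and the arm is still. Handing in.

```bash
python3 -c "
from rig import order
print(order.hand_in())"
```

```text
the job is handed in; nothing more can be done
None
```

I lifted each tin in turn by about 7 cm. The tin nearest the dish read about 3.1–3.4 N across two lifts. The other two read about 1.5 N and 1.3 N, and I stood both back upright where I found them. The force readings were noisy, varying by about ±0.6 N, but the gap between the full tin and the others is clear.

I then picked up the heavy tin again and handed in at about 32.5 s while holding it over the dish:

- **Held tin:** it is upright, with its base about 15 cm above the desk and the tool within 1 mm of the dish's measured centre. The grip is 57 mm wide and the arm was practically still.
- **Rest of the desk:** in the last pictures the dish and the two lighter tins match their starting outlines to within a few mm. The eraser looks unmoved. I did not re-measure the mug and stapler, but nothing went near them.
- **One deviation:** when I first set the heavy tin down, the force reading suggested it was still hanging about 1 mm above the desk at release. It settled upright in place.

No check failed.

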